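# Unlatch the spin-caster guard and hold its gate ajar

## Robot

A 7-joint arm with a two-finger parallel gripper is mounted at the origin on the work surface. World frame = base frame: x ahead of the robot, y to its left, z up, the work surface at z = 0. Lengths are in m, angles in rad, forces in N, time in s.
With the tool pointing down it reaches from about 0.425 to 0.875 m from the base axis. Payload 8.4 kg.
Tool frame: the origin (TCP) lies at the very end of the fingers, on their centre line; the grasp point (between the pads) lies 19 mm behind it (ctrl.grip_depth is the distance from the TCP to the grasp point, in m); z points along the fingers, y is the line along which they close (so a half turn about z gives the same grasp; the last joint's range is limited). The gripper opens to 85 mm and grips with 20 to 120 N. Pads are 22 mm wide; open, the fingers measure 114 mm over their backs; the gripper's body (76 mm by 85 mm) begins 54 mm behind the grasp point. The pads swing forward as they close: fully open they stand 13 mm farther back than shut.
Start: joints at [-1.301, 0.333, 0.04, 1.465, -0.013, 1.343, -0.059], TCP at [0.234, 0.606, 0.231] pointing down, gripper open.
Joint ranges: [-2.58, 2.58], [-0.38, 2.09], [-1.3, 1.39], [0.25, 2.4], [-1.5, 4.64], [0.08, 2.09], [-2.65, 2.65]. Speed limits (rad/s): [2.22, 2.22, 2.79, 2.79, 3.14, 3.14, 3.14].

## Interface

Orientations are given as a unit quaternion [w, x, y, z].
In Python, from station import ctrl gives the robot as it stands.
- The arm moves only by the tool jog_arm, called after ">>>" as name(argument=value, ...) on one line, values as JSON. Schema: {"type":"object","properties":{"ticks":{"type":"array","items":{"type":"array","items":{"type":"array","items":{"type":"number"},"minItems":7,"maxItems":7},"minItems":1,"maxItems":20},"minItems":1,"maxItems":1},"only":{"type":"string"},"quiet":{"type":"boolean"},"lines":{"type":"string"}},"required":["ticks"],"additionalProperties":false}. ticks is a list that holds a single list of rows (three levels of brackets), with 1 to 20 rows, each of 7 numbers: a rotation vector rx, ry, rz in a scale on which 1.0 is 4 rad, then dx, dy, dz in shares of the most that a row can go, 1 being 50 mm, then the opening from 0.0 (shut) to 1.0 (fully open); each row shifts and turns the commanded pose from where the row before left it, along the tool's axes as they then stand; what a row does not reach is not made up. A row lasts 1/10 s, in which the tool goes at most 0.05 m and 0.15 rad, less where a joint would pass 70% of its speed; a pose out of reach is approached as far as the arm can. The fingers move at their own pace and stop on an object; the grip force is fixed at half the most. Time passes only in rows, so rows that do not move let the fingers close. The tool returns the time, the measured TCP pose, the force, the opening and the grip force at its end. only (a regular expression) keeps the lines of the reply that match it, lines (a string "A,B") keeps lines A to B, and quiet returns only ok. Input that does not fit is refused with a message, and nothing moves.
- ctrl.get_obs(): the state, without advancing time (a new reading comes with each control period).
- ctrl.snapshot(name): name is "scene" or "top"; returns a dict with "pixels" (400x640x3 uint8, blue, green, red), "fx", "fy", "cx", "cy" (pixels), "T" (4x4, takes a point from camera to world coordinates). Camera axes: x right, y down, z forward; pixel columns grow to the right and rows downward; lengths in m; the calibration is good to about 2 mm. A picture is of the moment at which its call begins. There is no depth.
- ctrl.sign_off(): hands the job in; it is judged then, once.
The state is a dict: "t": time; "joint_positions": joint angles; "joint_vel": joint speeds; "tau": joint torques, N m; "ee_pos": TCP position; "tcp_rot": TCP orientation; "ft_force": force on the tool from outside, world axes, zero at the start; "wrist_torque": the same for the moment, N m; "finger_gap": opening from 0.0 (shut) to 1.0 (fully open); "grasp_force": force on a finger pad.
Only numpy, scipy, OpenCV 4.12 (cv2) and the standard library are available. Lean on these libraries where they do the work, as an engineer would, in place of code of your own. Each camera call takes 0.05 s, during which the arm holds its last target. There are 200 camera calls.

## Task

Open up the guard round the bench spin caster: first lift the flat-bar steel loop up off the tops of the latch post and the gate stile and set it down flat (not dropped) on the open bench in front of the guard. Then take the gate's sagging barrel bolt by its knob, lift it so that the collar near its tip rides over the bent lip of the keeper while you pull it back clear - do not drag or wrench it against the keeper - and pull the gate towards you until its free edge stands about 10 cm ajar. The gate springs shut by itself, so finish still holding it there, steady; leave the other things on the bench where they are.

Things in the scene. Friction and masses are not known exactly. Their poses are not given: they have to be found in the camera images.
- guard: Guard pen of 25 mm square grey tube and wire mesh, fixed to the bench. Origin: foot of the latch post's axis, at bench level; x points into the pen (away from the robot), y left along its front, z up. Gate left of the post (y 18 to 430 mm), fixed panel right of it (y -13 to -150 mm). Rails' tops at 213 mm. The bench in front of post and panel (x -60 to -200, y -215 to 30 mm) is free.
- post_top (a point): Centre of the top of the latch post (25 x 25 mm), 265 mm above the bench, on the guard's axis.
- stile_top (a point): Centre of the top of the gate stile beside the post (25 x 25 mm, also 265 mm high; 30 mm left of the post's axis while shut). The gate's front face is 12.5 mm in front of it; the gate's underside is 30 mm above the bench.
- loop: Drop-over loop of dark steel flat bar, 25 mm high and 5 mm thick: a rectangle 46 x 134 mm outside, 0.24 to 0.38 kg, loose. Origin: centre of its underside; y along its length, z up. At the start it encircles post and stile on small ledges, its underside 235 mm above the bench, 30 mm below the post's top; inside its right end are about 45 mm clear of the post.
- loop_grip (a point): Middle of the loop's right-hand short bar (the end away from the gate), at half its 25 mm height; the bar is 5 mm thick along the loop's y.
- gate (a joint): Swing of the gate about its upright hinge, rad: 0 shut, growing as its free right-hand edge comes towards the robot; 0.25 rad is 100 mm at that edge. A spring shuts it: about 0.7 N m when shut, 1.0 N m at 0.3 rad (some 3 N at the knob).
- gate_hinge (a point): Point on the gate's upright hinge axis, 200 mm above the bench, at x 0, y 435 mm in the guard's frame.
- bolt (a joint): Draw of the barrel bolt along the gate, m: 0 fully shot, grows to 0.080 as it is pulled left (along the guard's +y while shut). Friction about 1.5 N; it stays where left. Unless lifted, its collar comes against the keeper's lip at about 0.013; its tip is clear of the keeper beyond 0.044.
- bolt_lift (a joint): Lift of the bolt about its tail, rad: 0 sagging at rest (tip 0.06 rad below level), 0.095 fully lifted. It falls back by its weight (about 5 N at the knob). The knob is 155 mm from the tail: the collar clears the lip when the knob is raised 6 mm or more; at 14 mm it is at the end of its play.
- bolt_knob (a point): Centre of the bolt's knob, a bare steel cylinder 20 mm across and 36 mm long on a 10 mm stem; its axis leans towards the robot and up at 45 degrees. At rest about 229 mm above the bench, 68 mm in front of and 83 mm left of the latch post's axis. The bolt's 14 mm rod runs along the gate 38 mm lower and 32 mm farther back.
- bolt_collar (a point): Centre of the shaft collar near the bolt's tip, 32 mm across, 12 mm wide along the rod; the rod ends 6 mm beyond it.
- keeper: Dark steel keeper plate on the front of the latch post, open at the top. Origin: middle of the top edge of its bent lip, 177 mm above the bench; axes as the guard's. The rod lies just over the lip, the collar is to the right of it and hangs 8 mm below its edge. A horn on the robot's side, 39 mm above the lip, keeps the gate shut while the bolt is in the keeper.
- spray_can: Spray can, 66 mm across, 190 mm high, standing to the right in front of the guard. Bystander. Origin at the centre of its underside.
- glue_bottle: White glue bottle with a red cap, 44 mm across, 135 mm high, standing in front of the hinge end of the gate. Bystander. Origin at the centre of its underside.
- tape_roll: Roll of tape lying flat, 96 mm across, 48 mm high, about 205 mm in front of the gate. Bystander. Origin at the centre of its underside.
- scissors: Scissors with blue handles lying on the bench, 165 mm long, 10 mm high, origin at mid-length. Bystander.
- maquette: Small grey creature head on a round base 80 mm across, 160 mm high, standing to the right. Bystander. Origin at the centre of its underside.
- horn_casting: Cream horn casting, 40 mm across, 88 mm high, standing inside the pen behind the fixed panel. Bystander. Origin at the centre of its underside.

How it is judged:
By the outcome, as a careful person would: the job done as asked, in the order asked, and still so for the second after the job is handed in, while the arm keeps its last pose, push and grip.
It also fails if it takes over 58 s, if anything falls off the work surface, if the arm or the gripper's body presses on something with over 40 N, if the wrist force passes 120 N, or if a joint passes its speed limit or range.

## Working session

There is one attempt and no reset: what is moved stays moved. The work goes in short steps, Python scripts to look and compute and a tool call to move; the robot and the scene stay as the last step left them, time stands still between calls to the robot, and variables do not carry over. Pictures are saved under pics/ and viewed, at most 10 in all, crops included, and the job is handed in when it is done.

```bash
ls; mkdir -p pics; python3 - <<'E'
from station import ctrl
import cv2,numpy as np
np.set_printoptions(precision=4,suppress=True)
o=ctrl.get_obs();print(o);print(ctrl.grip_depth)
for n in("scene","top"):
    s=ctrl.snapshot(n);cv2.imwrite(f"pics/{n}0.png",s["pixels"]);print(n,s["fx"],s["fy"],s["cx"],s["cy"],s["T"])
    np.savez(f"pics/{n}0.npz",T=s["T"],K=[s["fx"],s["fy"],s["cx"],s["cy"]])
E
```

```text
pics
station.py
{'t': 0.0, 'joint_positions': array([-1.3012,  0.3339,  0.0399,  1.4663, -0.0134,  1.3433, -0.0585]), 'joint_vel': array([-0.0001, -0.0005, -0.0011, -0.0001,  0.0002,  0.0014, -0.0006]), 'tau': array([ -0.0009, -65.8553,   1.3647, -40.5569,   0.0166,   0.0128,
         0.    ]), 'ee_pos': array([0.2342, 0.6059, 0.2304]), 'tcp_rot': array([-0.0001,  0.1834,  0.983 , -0.0008]), 'ft_force': array([-0.5844,  0.1417,  0.1132]), 'wrist_torque': array([-0.0442, -0.027 ,  0.    ]), 'grasp_force': 0.0, 'finger_gap': 1.0035688412363168}
0.0187
scene 467.0007574208049 467.0007574208049 321.95779568472835 206.56976627305085 [[ 0.8832  0.3017 -0.3591  1.0079]
 [ 0.4685 -0.5306  0.7064 -0.8866]
 [ 0.0226 -0.7921 -0.61    0.9227]
 [ 0.      0.      0.      1.    ]]
top 457.08514908158594 457.08514908158594 319.5372675336045 201.4420161539212 [[-0.0258 -0.9852  0.1695  0.3926]
 [-0.9997  0.025  -0.0069 -0.0158]
 [ 0.0026 -0.1696 -0.9855  1.3013]
 [ 0.      0.      0.      1.    ]]
```

View pics/scene0.png

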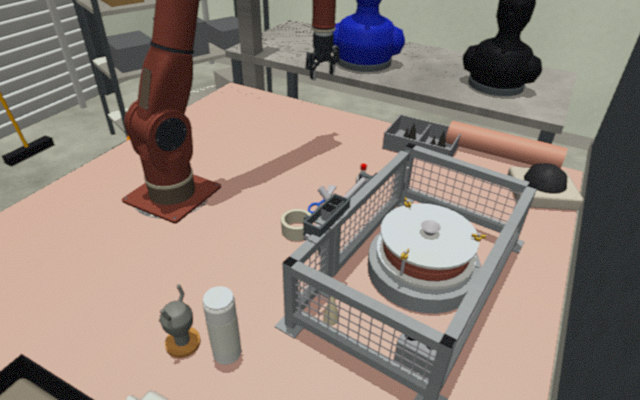

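View pics/top0.png

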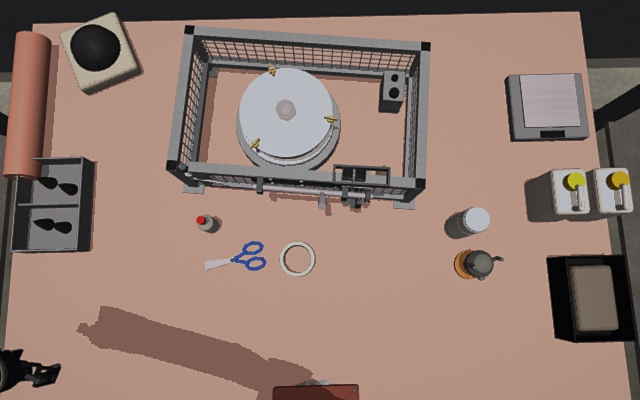

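The top view shows the guard's front along row ~185, with the loop at about (360,175) and the knob at about (322,203). In the scene view the loop is near (326,214). I'll enlarge both regions.

```bash
python3 - <<'E'
import cv2
a=cv2.imread("pics/scene0.png")[170:290,260:400];cv2.imwrite("pics/c1.png",cv2.resize(a,None,fx=5,fy=5,interpolation=cv2.INTER_CUBIC))
a=cv2.imread("pics/top0.png")[155:220,300:430];cv2.imwrite("pics/c2.png",cv2.resize(a,None,fx=6,fy=6,interpolation=cv2.INTER_CUBIC))
E
```

```text
(no output)
```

View pics/c1.png

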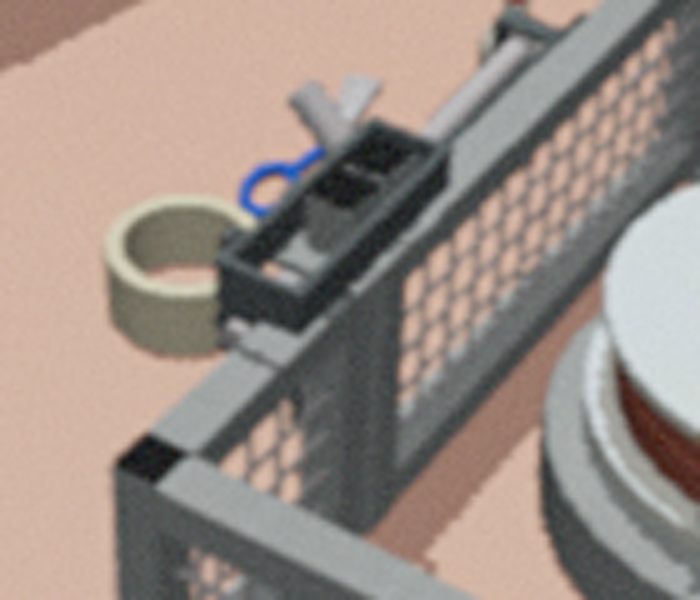

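View pics/c2.png

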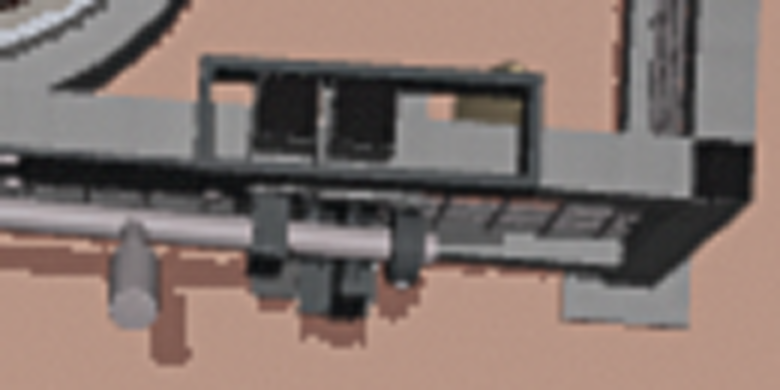

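```bash
cat > h.py <<'E'
import numpy as np
np.set_printoptions(precision=4,suppress=True)
S=np.load("pics/scene0.npz");P=np.load("pics/top0.npz")
def ray(c,p):
    fx,fy,cx,cy=c["K"];d=c["T"][:3,:3]@[(p[0]-cx)/fx,(p[1]-cy)/fy,1];return c["T"][:3,3],d/np.linalg.norm(d)
def tri(ps,pt):
    A=np.zeros((3,3));b=np.zeros(3);R=[ray(S,ps),ray(P,pt)]
    for o,d in R:
        M=np.eye(3)-np.outer(d,d);A+=M;b+=M@o
    x=np.linalg.solve(A,b);return x,[np.linalg.norm(np.cross(x-o,d)) for o,d in R][0]
def atz(c,p,z):
    o,d=ray(c,p);return o+d*(z-o[2])/d[2]
def c1(u,v):return (260+(u+.5)/5-.5,170+(v+.5)/5-.5)
def c2(u,v):return (300+(u+.5)/6-.5,155+(v+.5)/6-.5)
E
python3 - <<'E'
from h import *
for n,a,b in [("gripbar top",c1(263,270),c2(531,126)),("loop R-front",c1(222,256),c2(537,178)),("R-back",c1(297,294),c2(543,74)),("L-back",c1(447,156),c2(203,58)),("L-front",c1(376,124),c2(202,160)),
 ("knob end",c1(305,94),c2(132,307)),("knob base",c1(340,132),c2(134,246)),("rail corner R",c1(155,458),c2(722,158)),("hinge corner",(408.5,150),(181,168))]:
    print(n,*tri(a,b), atz(P,b,.26)[:2],atz(S,a,.26)[:2])
E
```

```text
gripbar top [ 0.6285 -0.1848  0.2605] 0.00036203310821202934 [ 0.6289 -0.1847] [ 0.628  -0.1846]
loop R-front [ 0.6079 -0.1859  0.2609] 0.00012251354535338833 [ 0.6082 -0.186 ] [ 0.6073 -0.185 ]
R-back [ 0.6492 -0.1909  0.2596] 0.0006104480866845595 [ 0.6496 -0.1905] [ 0.6489 -0.1917]
L-back [ 0.6602 -0.0587  0.2533] 0.0009464681450856836 [ 0.6594 -0.0579] [ 0.663  -0.0677]
L-front [ 0.6197 -0.0564  0.2559] 0.00016012692166745543 [ 0.6186 -0.0563] [ 0.6222 -0.0614]
knob end [ 0.5656 -0.0277  0.2369] 0.0003401190751021684 [ 0.5615 -0.0276] [ 0.5807 -0.0563]
knob base [ 0.5902 -0.0305  0.2243] 0.002083811366109986 [ 0.5854 -0.029 ] [ 0.6101 -0.0758]
rail corner R [ 0.6233 -0.2695  0.2143] 0.000956459360384519 [ 0.6143 -0.2583] [ 0.6474 -0.3098]
hinge corner [0.6778 0.3182 0.2037] 0.00441978335215737 [0.6593 0.2988] [0.7064 0.228 ]
```

```bash
cat >> h.py <<'E'
from scipy.spatial.transform import Rotation as Rn
T0=-0.086
GX=np.array([np.cos(T0),np.sin(T0),0]);GY=np.array([-np.sin(T0),np.cos(T0),0]);GZ=np.array([0,0,1.])
def G(x,y,z,post=(.6338,-.125)):return np.array([*post,0])+x*GX+y*GY+z*GZ
def go(p,R=None):
    "delta in tool axes, to world TCP p with rotation R"
    from station import ctrl
    o=ctrl.get_obs();q=o["tcp_rot"];R0=Rn.from_quat([*q[1:],q[0]])
    if R is None:R=R0
    r=(R0.inv()*R).as_rotvec()
    print("t",o["t"],"pos",o["ee_pos"],"F",o["ft_force"],"gap",o["finger_gap"],"gf",o["grasp_force"])
    print("rv",r,"d before rot",R0.inv().apply(np.array(p)-o["ee_pos"]),"d after rot",R.inv().apply(np.array(p)-o["ee_pos"]),"len",np.linalg.norm(p-o["ee_pos"]))
def down():return Rn.from_matrix(np.c_[-GX,GY,-GZ])
E
python3 - <<'E'
from h import *
for n,p,z in [("post",c2(363,115),.265),("stile",c2(288,112),.265),("tape",(297,259),.024),("can top",(475,220),.19),("maq base",(466,265),.0),("tape",(297,259),.048)]:
    x=atz(P,p,z);d=x-G(0,0,0);print(n,x,"guard",d@GX,d@GY)
for n,x in [("knobend",[.5656,-.0277,.2369]),("grip",[.6285,-.1848,.26])]:
    d=np.array(x)-G(0,0,0);print(n,d@GX,d@GY)
go([.6285,-.1848,.345],down())
E
```

```text
post [ 0.6338 -0.119   0.265 ] guard -0.000511974112476091 0.005952768898382848
stile [ 0.6357 -0.09    0.265 ] guard -0.0010875391621124827 0.035030952797442706
tape [0.4519 0.0419 0.024 ] guard -0.19558632828624256 0.15068668727727863
can top [ 0.5279 -0.4035  0.19  ] guard -0.08154440942595748 -0.2865834147116842
maq base [ 0.4239 -0.4337  0.    ] guard -0.18259980250294852 -0.3255720372857884
tape [0.4508 0.0408 0.048 ] guard -0.19660206545251815 0.1495105113036368
knobend -0.07630544090874318 0.09108243347496986
grip -0.00014394969103741825 -0.06003423422087143
t 0.1 pos [0.2342 0.6059 0.2305] F [-0.3179 -0.1489 -0.3831] gap 1.0023357199831955 gf 0.0
rv [-0.0014 -0.0001 -0.2828] d before rot [-0.6529 -0.5956 -0.1136] d after rot [-0.4608 -0.7539 -0.1145] len 0.89096336999019
```

The manual's scale: shifts go in shares of 50 mm and turns go in shares of 4 rad. Converting my numbers, -0.045 m is -0.9, -0.04 m is -0.8, -0.1415 rad / 4 = -0.0354.

>>> jog_arm(ticks=[[[0, 0, -0.0354, 0, 0, -0.9, 0.45], [0, 0, -0.0354, 0, 0, -0.9, 0.45], [0, 0, 0, -0.2, -0.4, -0.4, 0.45], [0, 0, 0, -0.48, -0.8, 0, 0.45], [0, 0, 0, -0.48, -0.8, 0, 0.45], [0, 0, 0, -0.48, -0.8, 0, 0.45], [0, 0, 0, -0.48, -0.8, 0, 0.45], [0, 0, 0, -0.48, -0.8, 0, 0.45], [0, 0, 0, -0.48, -0.8, 0, 0.45], [0, 0, 0, -0.48, -0.8, 0, 0.45], [0, 0, 0, -0.48, -0.8, 0, 0.45], [0, 0, 0, -0.48, -0.8, 0, 0.45], [0, 0, 0, -0.48, -0.8, 0, 0.45], [0, 0, 0, -0.48, -0.8, 0, 0.45], [0, 0, 0, -0.48, -0.8, 0, 0.45], [0, 0, 0, -0.48, -0.8, 0, 0.45], [0, 0, 0, -0.48, -0.8, 0, 0.45], [0, 0, 0, -0.48, -0.8, 0, 0.45], [0, 0, 0, 0, 0, 0, 0.45]]])

```text
t: 2.0
ee_pos: [0.5505, -0.0501, 0.341]
tcp_rot: [0.0, 0.047, 0.999, -0.002]
ft_force: [-1.0, 0.0, 0.0]
finger_gap: 0.451
grasp_force: 0.0
```

```bash
python3 -c "
from h import *
go([.6285,-.1848,.30],down())"
```

```text
t 2.0 pos [ 0.5505 -0.0501  0.341 ] F [-1.0308  0.0015  0.0271] gap 0.4509730484604783 gf 0.0
rv [-0.0032  0.0003 -0.0087] d before rot [-0.0903 -0.1266  0.0414] d after rot [-0.0892 -0.1275  0.041 ] len 0.16093092876522094
```

In the tool's units: -0.032 m is -0.64, -0.031 m is -0.62, -0.0087 rad / 4 = -0.0022.

>>> jog_arm(ticks=[[[0, 0, -0.0022, -0.44, -0.64, 0, 0.45], [0, 0, 0, -0.44, -0.64, 0, 0.45], [0, 0, 0, -0.44, -0.64, 0, 0.45], [0, 0, 0, -0.44, -0.62, 0.2, 0.45], [0, 0, 0, 0, 0, 0.52, 0.45], [0, 0, 0, 0, 0, 0, 0.45]]])

```text
t: 2.6
ee_pos: [0.6262, -0.177, 0.3013]
tcp_rot: [-0.003, 0.039, 0.999, 0.0]
ft_force: [-0.3, 1.2, 0.4]
finger_gap: 0.449
grasp_force: 0.0
```

```bash
python3 - <<'E'
from h import *
go([.6285,-.1848,.238],down())
from station import ctrl
import cv2
a=ctrl.snapshot("scene")["pixels"][130:270,250:390];b=ctrl.snapshot("top")["pixels"][120:220,310:450]
cv2.imwrite("pics/d1.png",np.hstack([cv2.resize(a,(400,400),interpolation=2),cv2.resize(b,(400,400*100//140),interpolation=2).__class__((400,400,3),dtype=np.uint8)*0+np.vstack([cv2.resize(b,(400,285),interpolation=2),np.zeros((115,400,3),np.uint8)])]))
E
```

```text
t 2.6 pos [ 0.6262 -0.177   0.3013] F [-0.3211  1.1945  0.3989] gap 0.44916985595001885 gf 0.0
rv [-0.0001 -0.0063  0.0071] d before rot [-0.0033 -0.0076  0.0633] d after rot [-0.003  -0.0076  0.0633] len 0.06386610692227032
```

View pics/d1.png

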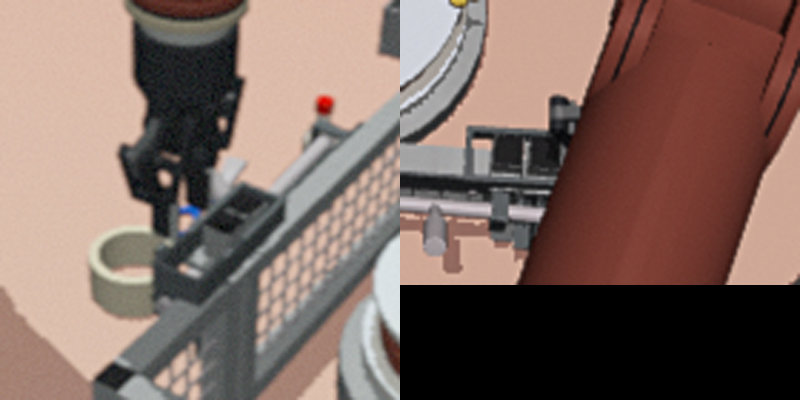

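Both fingers hang above the loop's right end (left panel, tips ~(165,225) and (200,205)), one on each side of the short bar. Next: centre over it and descend.

In the tool's units: 0.02 m is 0.4, 0.013 m is 0.26, 0.007 rad / 4 = 0.0018.

>>> jog_arm(ticks=[[[0, -0.0015, 0.0018, -0.06, -0.152, 0, 0.45], [0, 0, 0, 0, 0, 0, 0.45], [0, 0, 0, 0, 0, 0.4, 0.45], [0, 0, 0, 0, 0, 0.4, 0.45], [0, 0, 0, 0, 0, 0.26, 0.45], [0, 0, 0, 0, 0, 0.2, 0.45], [0, 0, 0, 0, 0, 0, 0.45], [0, 0, 0, 0, 0, 0, 0.45]]])

```text
t: 3.5
ee_pos: [0.6305, -0.1847, 0.243]
tcp_rot: [0.003, 0.042, 0.999, -0.0]
ft_force: [-0.2, -0.8, 0.4]
finger_gap: 0.447
grasp_force: 0.0
```

```bash
python3 -c "
from h import *
go([.6285,-.1848,.238],down())"
```

```text
t 3.5 pos [ 0.6305 -0.1847  0.243 ] F [-0.1836 -0.7633  0.3782] gap 0.4472221197497176 gf 0.0
rv [-0.0001  0.0066  0.0019] d before rot [ 0.002  -0.0003  0.005 ] d after rot [ 0.002  -0.0003  0.005 ] len 0.005410885699784672
```

In the tool's units: 0.005 m is 0.1, 0.001 m is 0.02, 0.006 rad / 4 = 0.0015.

>>> jog_arm(ticks=[[[0, 0.0015, 0, 0.02, 0, 0.1, 0.45], [0, 0, 0, 0, 0, 0, 0.3], [0, 0, 0, 0, 0, 0, 0.2], [0, 0, 0, 0, 0, 0, 0.1], [0, 0, 0, 0, 0, 0, 0], [0, 0, 0, 0, 0, 0, 0], [0, 0, 0, 0, 0, 0, 0], [0, 0, 0, 0, 0, 0, 0]]])

```text
t: 4.3
ee_pos: [0.6294, -0.1847, 0.2376]
tcp_rot: [0.0, 0.042, 0.999, -0.0]
ft_force: [-0.6, -1.2, 1.8]
finger_gap: 0.041
grasp_force: 61.8
```

```bash
python3 -c "
from h import *
go([.6285,-.1848,.238],down())"
```

```text
t 4.3 pos [ 0.6294 -0.1847  0.2376] F [-0.56   -1.2362  1.7637] gap 0.04061962112662582 gf 61.843013763427734
rv [-0.0002  0.0005  0.0017] d before rot [ 0.0009 -0.0001 -0.0004] d after rot [ 0.0009 -0.0001 -0.0004] len 0.0009430387942757035
```

In the tool's units: -0.015 m is -0.3, -0.01 m is -0.2.

>>> jog_arm(ticks=[[[0, 0, 0, 0, 0, -0.1, 0], [0, 0, 0, 0, 0, -0.2, 0], [0, 0, 0, 0, 0, -0.3, 0], [0, 0, 0, 0, 0, -0.3, 0], [0, 0, 0, 0, 0, -0.3, 0], [0, 0, 0, 0, 0, -0.3, 0], [0, 0, 0, 0, 0, -0.1, 0], [0, 0, 0, 0, 0, 0, 0], [0, 0, 0, 0, 0, 0, 0]]])

```text
t: 5.2
ee_pos: [0.6291, -0.1844, 0.3168]
tcp_rot: [-0.0, 0.042, 0.999, 0.0]
ft_force: [0.1, -0.2, -2.6]
finger_gap: 0.044
grasp_force: 61.0
```

```bash
python3 - <<'E'
from h import *
go(G(-.13,-.16,.32),down())
from station import ctrl
import cv2
a=ctrl.snapshot("scene")["pixels"][100:270,230:430];cv2.imwrite("pics/d2.png",cv2.resize(a,(700,595),interpolation=2))
E
```

```text
t 5.2 pos [ 0.6291 -0.1844  0.3168] F [ 0.139  -0.2388 -2.6103] gap 0.044089091670035184 gf 60.95024585723877
rv [ 0.0001 -0.0007  0.0019] d before rot [ 0.1307 -0.1002 -0.0031] d after rot [ 0.1305 -0.1004 -0.0032] len 0.16466538985376744
```

View pics/d2.png

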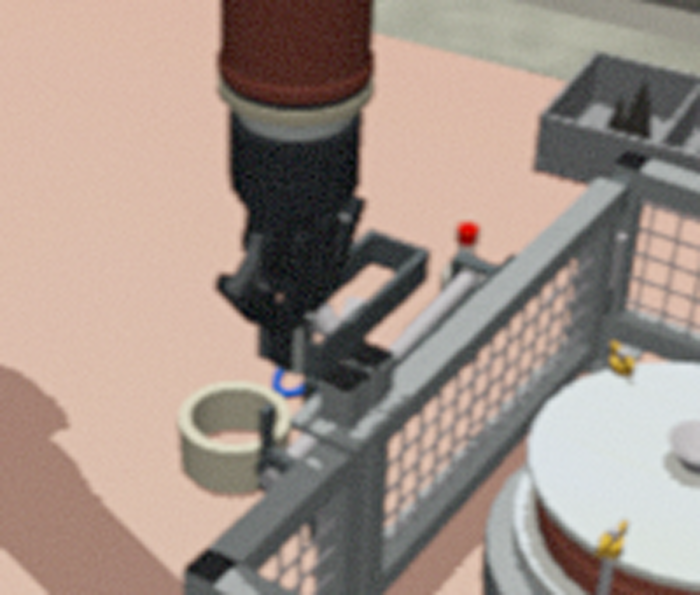

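The loop is clear of both tops (black caps at ~(350,375)) and hangs level. I'll carry it forward and lower it.

In the tool's units: 0.04 m is 0.8, 0.02 m is 0.4.

>>> jog_arm(ticks=[[[0, 0, 0, 0.3, -0.2, 0, 0], [0, 0, 0, 0.58, -0.44, 0, 0], [0, 0, 0, 0.58, -0.44, 0, 0], [0, 0, 0, 0.58, -0.46, 0, 0], [0, 0, 0, 0.57, -0.45, 0, 0], [0, 0, 0, 0, 0, 0.4, 0], [0, 0, 0, 0, 0, 0.8, 0], [0, 0, 0, 0, 0, 0.8, 0], [0, 0, 0, 0, 0, 0.8, 0], [0, 0, 0, 0, 0, 0.8, 0], [0, 0, 0, 0, 0, 0.8, 0], [0, 0, 0, 0, 0, 0.8, 0], [0, 0, 0, 0, 0, 0.4, 0], [0, 0, 0, 0, 0, 0.2, 0], [0, 0, 0, 0, 0, 0, 0], [0, 0, 0, 0, 0, 0, 0]]])

```text
t: 6.85
ee_pos: [0.4915, -0.2731, 0.0283]
tcp_rot: [0.001, 0.042, 0.999, -0.0]
ft_force: [0.5, -0.4, -3.5]
finger_gap: 0.042
grasp_force: 60.9
```

```bash
python3 -c "
from h import *
go(G(-.13,-.16,.003),down())"
```

```text
t 6.85 pos [ 0.4915 -0.2731  0.0283] F [ 0.5242 -0.4274 -3.5143] gap 0.041782403550223765 gf 60.943121910095215
rv [-0.0005  0.0011  0.0018] d before rot [ 0.0009 -0.0002  0.0253] d after rot [ 0.0009 -0.0002  0.0253] len 0.025286849820539428
```

In the tool's units: 0.008 m is 0.16, 0.007 m is 0.14.

>>> jog_arm(ticks=[[[0, 0, 0, 0, 0, 0.16, 0], [0, 0, 0, 0, 0, 0.14, 0], [0, 0, 0, 0, 0, 0.08, 0], [0, 0, 0, 0, 0, 0.04, 0], [0, 0, 0, 0, 0, 0, 0], [0, 0, 0, 0, 0, 0, 0]]])

```text
t: 7.45
ee_pos: [0.4909, -0.2728, 0.0064]
tcp_rot: [0.0, 0.042, 0.999, -0.0]
ft_force: [0.7, 0.7, -3.2]
finger_gap: 0.043
grasp_force: 61.0
```

>>> jog_arm(ticks=[[[0, 0, 0, 0, 0, 0.02, 0], [0, 0, 0, 0, 0, 0.02, 0], [0, 0, 0, 0, 0, 0.02, 0], [0, 0, 0, 0, 0, 0, 0], [0, 0, 0, 0, 0, 0, 0]]])

```text
t: 7.95
ee_pos: [0.4908, -0.2727, 0.0033]
tcp_rot: [-0.0, 0.042, 0.999, -0.0]
ft_force: [-0.1, 0.4, -3.7]
finger_gap: 0.044
grasp_force: 61.0
```

In the tool's units: 0.0007 m is 0.014.

>>> jog_arm(ticks=[[[0, 0, 0, 0, 0, 0.014, 0], [0, 0, 0, 0, 0, 0, 0], [0, 0, 0, 0, 0, 0.014, 0], [0, 0, 0, 0, 0, 0, 0], [0, 0, 0, 0, 0, 0, 0]]])

```text
t: 8.45
ee_pos: [0.491, -0.2728, 0.0026]
tcp_rot: [0.0, 0.042, 0.999, 0.0]
ft_force: [-2.9, 0.8, 6.7]
finger_gap: 0.044
grasp_force: 62.4
```

Contact with the bench (force now +6.7 N up). Release and rise.

In the tool's units: -0.05 m is -1, -0.03 m is -0.6.

>>> jog_arm(ticks=[[[0, 0, 0, 0, 0, 0, 0.1], [0, 0, 0, 0, 0, 0, 0.3], [0, 0, 0, 0, 0, 0, 0.4], [0, 0, 0, 0, 0, 0, 0.4], [0, 0, 0, 0, 0, -0.2, 0.4], [0, 0, 0, 0, 0, -0.6, 0.4], [0, 0, 0, 0, 0, -1, 0.4], [0, 0, 0, 0, 0, -1, 0.4], [0, 0, 0, 0, 0, -1, 0.5], [0, 0, 0, 0, 0, -1, 0.6], [0, 0, 0, 0, 0, -1, 0.7], [0, 0, 0, 0, 0, 0, 0.7]]])

```text
t: 9.65
ee_pos: [0.4928, -0.2747, 0.2994]
tcp_rot: [0.005, 0.043, 0.999, -0.001]
ft_force: [0.2, -0.3, -0.5]
finger_gap: 0.699
grasp_force: 0.0
```

```bash
python3 - <<'E'
from h import *
go(G(-.13,-.1,.33))
from station import ctrl
import cv2
a=ctrl.snapshot("scene")["pixels"][170:360,180:400];cv2.imwrite("pics/d3.png",cv2.resize(a,(690,596),interpolation=2))
E
```

```text
t 9.65 pos [ 0.4928 -0.2747  0.2994] F [ 0.2017 -0.3077 -0.5286] gap 0.6985979580446229 gf 0.0
rv [0. 0. 0.] d before rot [ 0.002   0.0612 -0.0307] d after rot [ 0.002   0.0612 -0.0307] len 0.06850707291985154
```

View pics/d3.png

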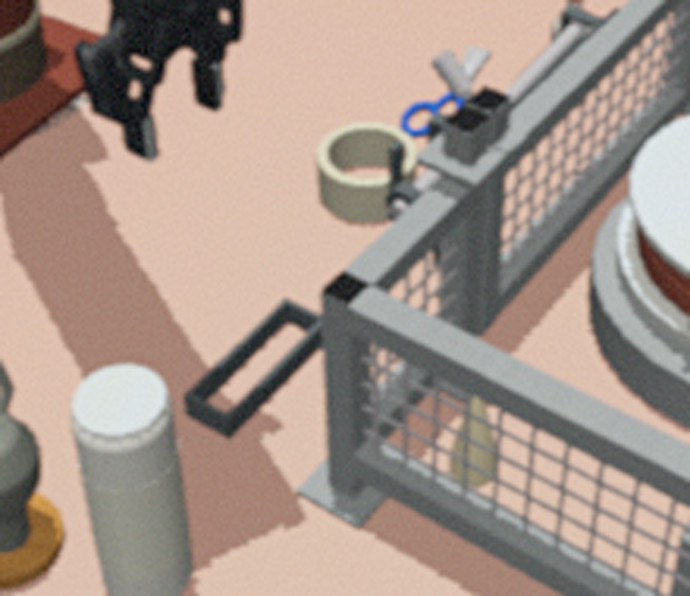

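The loop lies flat on the bench in front of the panel (corners ~(190,405),(228,433),(290,300)), nothing else disturbed. Next: to the knob, from above.

```bash
python3 -c "
from h import *
go([.575,-.029,.29],down())"
```

```text
t 9.7 pos [ 0.4919 -0.2739  0.296 ] F [ 0.9895 -0.4486 -1.1138] gap 0.7010516973045045 gf 0.0
rv [-0.0009  0.0064  0.0013] d before rot [-0.062   0.251   0.0061] d after rot [-0.0617  0.2511  0.006 ] len 0.25863716884125
```

In the tool's units: 0.04 m is 0.8, 0.03 m is 0.6.

>>> jog_arm(ticks=[[[0, 0, 0, -0.1, 0.42, 0, 0.6], [0, 0, 0, -0.2, 0.8, 0, 0.5], [0, 0, 0, -0.2, 0.8, 0, 0.5], [0, 0, 0, -0.2, 0.8, 0, 0.5], [0, 0, 0, -0.2, 0.8, 0, 0.5], [0, 0, 0, -0.2, 0.8, 0, 0.5], [0, 0, 0, -0.14, 0.6, 0, 0.5], [0, 0, 0, 0, 0, 0, 0.5], [0, 0, 0, 0, 0, 0, 0.5]]])

```text
t: 10.6
ee_pos: [0.5732, -0.0275, 0.2909]
tcp_rot: [-0.001, 0.041, 0.999, -0.001]
ft_force: [0.1, -0.9, -0.3]
finger_gap: 0.504
grasp_force: 0.0
```

```bash
python3 - <<'E'
from h import *
go(np.array([.575,-.029,.211]),down())
from station import ctrl
import cv2
a=ctrl.snapshot("scene")["pixels"][130:240,270:390];b=ctrl.snapshot("top")["pixels"][150:240,280:380]
cv2.imwrite("pics/d4.png",np.hstack([cv2.resize(a,(400,367),interpolation=2),cv2.resize(b,(400,367),interpolation=2)]))
E
```

```text
t 10.6 pos [ 0.5732 -0.0275  0.2909] F [ 0.0764 -0.8709 -0.3192] gap 0.5043191885013596 gf 0.0
rv [-0.0011 -0.0019  0.003 ] d before rot [-0.002  -0.0013  0.0799] d after rot [-0.0019 -0.0014  0.0799] len 0.07997596286451157
```

View pics/d4.png

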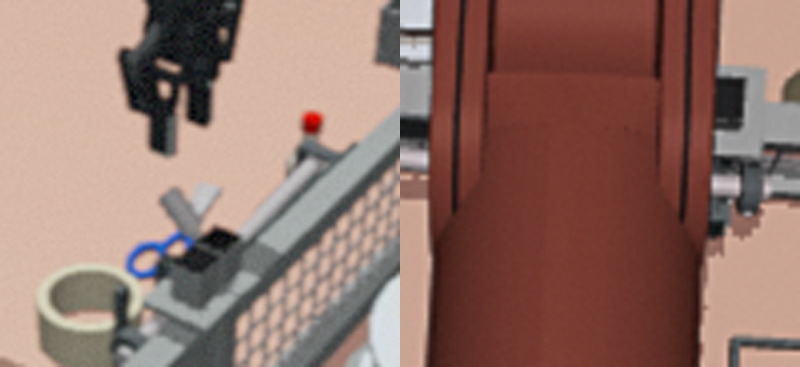

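The fingers stand above the knob in the scene view (knob ~(182,212), tips ~(163,150) and (198,122)), one on each side. Descend.

In the tool's units: 0.025 m is 0.5, 0.02 m is 0.4.

>>> jog_arm(ticks=[[[0, 0, 0, -0.04, -0.026, 0.4, 0.5], [0, 0, 0, 0, 0, 0.5, 0.5], [0, 0, 0, 0, 0, 0.4, 0.5], [0, 0, 0, 0, 0, 0.2, 0.5], [0, 0, 0, 0, 0, 0.1, 0.5], [0, 0, 0, 0, 0, 0, 0.5]]])

```text
t: 11.3
ee_pos: [0.5755, -0.0298, 0.212]
tcp_rot: [-0.0, 0.043, 0.999, -0.0]
ft_force: [-0.1, 0.9, 1.3]
finger_gap: 0.5
grasp_force: 0.0
```

```bash
python3 -c "
from h import *
go([.575,-.029,.211],down())"
```

```text
t 11.3 pos [ 0.5755 -0.0298  0.212 ] F [-0.1298  0.8633  1.2746] gap 0.500494161545539 gf 0.0
rv [-0.0001 -0.0001  0.0009] d before rot [0.0006 0.0008 0.001 ] d after rot [0.0006 0.0008 0.001 ] len 0.0014206535684472671
```

>>> jog_arm(ticks=[[[0, 0, 0, 0, 0, 0, 0.4], [0, 0, 0, 0, 0, 0, 0.3], [0, 0, 0, 0, 0, 0, 0.25], [0, 0, 0, 0, 0, 0, 0.2], [0, 0, 0, 0, 0, 0, 0.1], [0, 0, 0, 0, 0, 0, 0], [0, 0, 0, 0, 0, 0, 0], [0, 0, 0, 0, 0, 0, 0]]])

```text
t: 12.1
ee_pos: [0.576, -0.029, 0.2128]
tcp_rot: [0.001, 0.042, 0.999, 0.0]
ft_force: [-2.1, -0.5, 6.2]
finger_gap: 0.214
grasp_force: 58.2
```

Knob gripped. Lift about 9.5 mm with matching tilt.

In the tool's units: -0.0024 m is -0.048, -0.0023 m is -0.046, 0.015 rad / 4 = 0.0038.

>>> jog_arm(ticks=[[[0.0038, 0, 0, 0, 0, -0.046, 0], [0.0038, 0, 0, 0, 0.006, -0.048, 0], [0.0038, 0, 0, 0, 0.006, -0.048, 0], [0.0038, 0, 0, 0, 0.006, -0.048, 0], [0, 0, 0, 0, 0, 0, 0], [0, 0, 0, 0, 0, 0, 0], [0, 0, 0, 0, 0, 0, 0]]])

```text
t: 12.8
ee_pos: [0.5759, -0.0275, 0.2213]
tcp_rot: [-0.001, 0.042, 0.999, -0.03]
ft_force: [0.2, 2.0, 1.1]
finger_gap: 0.215
grasp_force: 59.4
```

```bash
python3 -c "
from h import *
go([.576,-.029,.2222])
print(ctrl.get_obs()['wrist_torque']) if 0 else 0"
```

```text
t 12.8 pos [ 0.5759 -0.0275  0.2213] F [0.1968 2.0261 1.0725] gap 0.2153390224138447 gf 59.41249966621399
rv [0. 0. 0.] d before rot [-0.0002 -0.0015 -0.0008] d after rot [-0.0002 -0.0015 -0.0008] len 0.0017238187181303744
```

In the tool's units: 0.004 m is 0.08, 0.003 m is 0.06.

>>> jog_arm(ticks=[[[0, 0, 0, 0, 0.06, -0.02, 0], [0, 0, 0, 0, 0.08, -0.004, 0], [0, 0, 0, 0, 0.08, -0.004, 0], [0, 0, 0, 0, 0, 0, 0]]])

```text
t: 13.2
ee_pos: [0.5768, -0.0162, 0.222]
tcp_rot: [-0.001, 0.042, 0.999, -0.03]
ft_force: [1.2, 1.5, 0.8]
finger_gap: 0.218
grasp_force: 58.4
```

>>> jog_arm(ticks=[[[0, 0, 0, 0, 0.08, -0.004, 0], [0, 0, 0, 0, 0.08, -0.004, 0], [0, 0, 0, 0, 0, 0, 0]]])

```text
t: 13.5
ee_pos: [0.5775, -0.0081, 0.222]
tcp_rot: [-0.001, 0.042, 0.999, -0.03]
ft_force: [1.8, 1.9, -0.4]
finger_gap: 0.216
grasp_force: 58.3
```

```bash
python3 -c "
from station import ctrl
print(ctrl.get_obs()['wrist_torque'])"
```

```text
[ 1.09284804 -0.32959754  0.45775393]
```

In the tool's units: 0.006 m is 0.12, 0.005 m is 0.1.

>>> jog_arm(ticks=[[[0, 0, 0, -0.002, 0.12, -0.008, 0], [0, 0, 0, -0.002, 0.12, -0.008, 0], [0, 0, 0, -0.002, 0.12, -0.008, 0], [0, 0, 0, -0.002, 0.1, -0.008, 0], [0, 0, 0, 0, 0, 0, 0]]])

```text
t: 14.0
ee_pos: [0.5799, 0.0154, 0.2221]
tcp_rot: [-0.001, 0.041, 0.999, -0.03]
ft_force: [1.5, 2.0, -1.0]
finger_gap: 0.215
grasp_force: 58.3
```

>>> jog_arm(ticks=[[[0, 0, 0, -0.002, 0.12, -0.008, 0], [0, 0, 0, -0.002, 0.12, -0.008, 0], [0, 0, 0, -0.002, 0.08, -0.006, 0], [0, 0, 0, 0, 0, 0, 0], [0, 0, 0, 0, 0, 0, 0]]])

```text
t: 14.5
ee_pos: [0.5814, 0.0306, 0.2223]
tcp_rot: [-0.001, 0.042, 0.999, -0.03]
ft_force: [1.3, 1.2, -0.7]
finger_gap: 0.216
grasp_force: 58.3
```

```bash
python3 - <<'E'
from h import *
from station import ctrl
print(ctrl.get_obs()['wrist_torque'])
E
```

```text
[ 1.063  -0.3745  0.4516]
```

Bolt drawn ~60 mm with low forces, so it is clear. Now work out the swing about the hinge.

```bash
sed -i 's/^T0=.*/T0=-0.09/; s/-\.125)/-.119)/' h.py; python3 - <<'E'
from h import *
from station import ctrl
o=ctrl.get_obs();q=o["tcp_rot"];R0=Rn.from_quat([*q[1:],q[0]]);r=o["ee_pos"]-G(0,.435,0);r[2]=0
print("r guard",r@GX,r@GY,"hinge",G(0,.435,0))
w=np.array([0,0,-.02]);print("rv",R0.inv().apply(w),"d",R0.inv().apply(np.cross(w,r)))
np.savez("pics/p0.npz",p=o["ee_pos"],q=q)
E
```

```text
r guard -0.06561043017125891 -0.29068932736973335 hinge [0.6729 0.3142 0.    ]
rv [0.     0.0012 0.02  ] d [ 0.0058  0.0013 -0.0001]
```

In the tool's units: 0.0058 m is 0.116, 0.0029 m is 0.058, 0.02 rad / 4 = 0.005.

```bash
cat > arc.py <<'E'
from h import *
from station import ctrl
d=np.load("pics/p0.npz");o=ctrl.get_obs();H=G(0,.435,0)
a=(d["p"]-H)[:2];b=(o["ee_pos"]-H)[:2]
f=lambda q:Rn.from_quat([*q[1:],q[0]])
print("angle",np.arctan2(a[1],a[0])-np.arctan2(b[1],b[0]) ,"radius err mm",1e3*(np.hypot(*b)-np.hypot(*a)),"tool rot",(f(o["tcp_rot"])*f(d["q"]).inv()).as_rotvec(),"z",o["ee_pos"][2],"tq",o["wrist_torque"])
E
```

>>> jog_arm(ticks=[[[0, 0.0002, 0.0025, 0.058, 0.012, 0, 0], [0, 0.0003, 0.005, 0.116, 0.026, -0.002, 0], [0, 0.0003, 0.005, 0.116, 0.026, -0.002, 0], [0, 0.0003, 0.005, 0.116, 0.026, -0.002, 0], [0, 0, 0, 0, 0, 0, 0], [0, 0, 0, 0, 0, 0, 0]]])

```text
t: 15.1
ee_pos: [0.5615, 0.0364, 0.2225]
tcp_rot: [-0.002, 0.077, 0.997, -0.03]
ft_force: [0.3, 0.9, -1.3]
finger_gap: 0.218
grasp_force: 58.6
```

```bash
python3 arc.py
```

```text
angle 0.06930069867820099 radius err mm 1.2954330180520168 tool rot [-0.0006 -0.     -0.0709] z 0.22253896071170062 tq [ 0.8426 -0.3794  0.4744]
```

In the tool's units: 0.0058 m is 0.116, 0.0015 m is 0.03, 0.02 rad / 4 = 0.005.

>>> jog_arm(ticks=[[[0, 0.0003, 0.005, 0.116, 0.03, -0.002, 0], [0, 0.0003, 0.005, 0.116, 0.03, -0.002, 0], [0, 0.0003, 0.005, 0.116, 0.03, -0.002, 0], [0, 0.0003, 0.005, 0.116, 0.03, -0.002, 0], [0, 0.0003, 0.005, 0.116, 0.03, -0.002, 0], [0, 0, 0, 0, 0, 0, 0]]])

```text
t: 15.7
ee_pos: [0.5343, 0.0495, 0.2225]
tcp_rot: [-0.004, 0.127, 0.991, -0.03]
ft_force: [1.9, -1.1, 0.8]
finger_gap: 0.218
grasp_force: 58.6
```

```bash
python3 arc.py
```

```text
angle 0.17020270809072335 radius err mm 0.7802981029459422 tool rot [-0.0007  0.0005 -0.1711] z 0.2225227075604678 tq [ 0.6512 -0.5301  0.5118]
```

>>> jog_arm(ticks=[[[0, 0.0003, 0.005, 0.116, 0.028, -0.002, 0], [0, 0.0003, 0.005, 0.116, 0.028, -0.002, 0], [0, 0.0003, 0.005, 0.116, 0.028, -0.002, 0], [0, 0.0002, 0.0025, 0.058, 0.014, 0, 0], [0, 0, 0, 0, 0, 0, 0], [0, 0, 0, 0, 0, 0, 0], [0, 0, 0, 0, 0, 0, 0]]])

```text
t: 16.4
ee_pos: [0.5169, 0.0596, 0.2226]
tcp_rot: [-0.005, 0.161, 0.986, -0.03]
ft_force: [1.2, 1.6, -0.4]
finger_gap: 0.212
grasp_force: 59.1
```

```bash
python3 arc.py
```

```text
angle 0.23770292073612453 radius err mm 0.6198425570177468 tool rot [-0.0007 -0.0002 -0.2411] z 0.22257598509458307 tq [ 0.9279 -0.59    0.6199]
```

Slightly more, then verify with a picture.

In the tool's units: 0.0032 m is 0.064, 0.0008 m is 0.016, 0.01 rad / 4 = 0.0025.

>>> jog_arm(ticks=[[[0, 0.0002, 0.0025, 0.064, 0.016, 0, 0], [0, 0, 0, 0, 0, 0, 0], [0, 0, 0, 0, 0, 0, 0], [0, 0, 0, 0, 0, 0, 0], [0, 0, 0, 0, 0, 0, 0]]])

```text
t: 16.9
ee_pos: [0.5137, 0.0615, 0.2224]
tcp_rot: [-0.005, 0.166, 0.986, -0.03]
ft_force: [2.5, 1.1, -0.3]
finger_gap: 0.215
grasp_force: 58.9
```

```bash
python3 arc.py; python3 - <<'E'
from station import ctrl
import cv2
a=ctrl.snapshot("scene")["pixels"][110:350,150:440];cv2.imwrite("pics/d5.png",cv2.resize(a,(720,596),interpolation=2))
E
```

```text
angle 0.25006890646756186 radius err mm 0.7038076282950834 tool rot [-0.0009  0.0003 -0.2513] z 0.22240776265787351 tq [ 0.8564 -0.6104  0.5364]
```

View pics/d5.png

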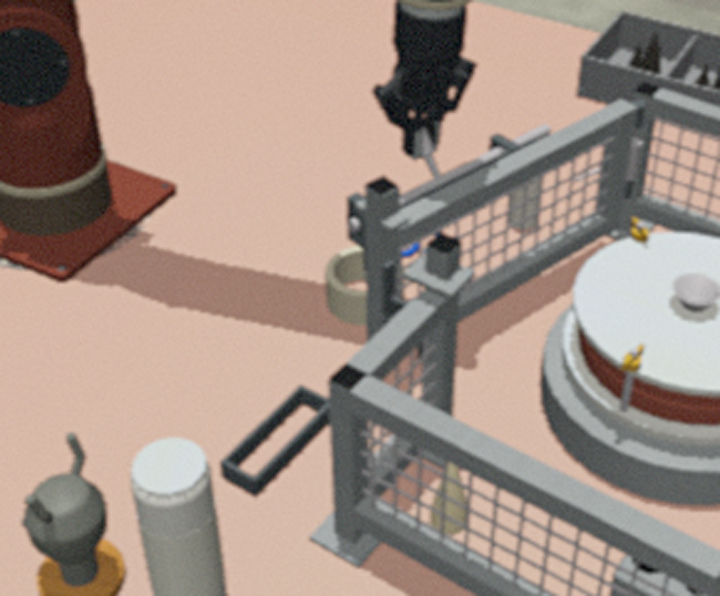

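The gate stands ajar, with its stile top at ~(382,187) well away from the post top at ~(443,243). The knob is in the gripper at ~(425,140), the loop lies flat on the bench, and the can and maquette stand where they were. Handing in.

>>> jog_arm(ticks=[[[0, 0, 0, 0, 0, 0, 0], [0, 0, 0, 0, 0, 0, 0], [0, 0, 0, 0, 0, 0, 0]]])

```text
t: 17.25
ee_pos: [0.5137, 0.0615, 0.2224]
tcp_rot: [-0.005, 0.166, 0.986, -0.03]
ft_force: [1.1, 0.6, 0.3]
finger_gap: 0.216
grasp_force: 58.9
```

```bash
python3 -c "
from station import ctrl
print(ctrl.sign_off())"
```

```text
the job is handed in; nothing more can be done
None
```

The job is handed in at 17.3 s: the loop lies flat on the bench in front of the guard, the bolt was lifted over the lip and drawn about 60 mm with only a few newtons at the wrist, and the gripper is holding the gate steady at about 0.25 rad (10 cm at its free edge).

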